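# Sort out the left-hand thumb bolt with the test nuts

### The arm

A 6-joint arm with a two-finger parallel gripper is mounted at the origin on a cart in front of the work surface, level with it; the furniture and walls round the work are solid. World frame = base frame: x ahead of the robot, y to its left, z up, the work surface at z = 0. Lengths are in m, angles in rad, forces in N, time in s.
With the tool pointing down it reaches from about 0.375 to 0.825 m from the base axis. Payload 5.5 kg.
Tool frame: the origin (TCP) lies at the very end of the fingers, on their centre line; the grasp point (between the pads) lies 19 mm behind it; z points along the fingers, y is the direction in which the jaws open and shut (so a half turn about z gives the same grasp; the last joint's range is limited). The gripper opens to 85 mm and grips with 20 to 120 N. Pads are 22 mm wide; open, the fingers measure 114 mm over their backs; the gripper's body (76 mm by 85 mm) begins 54 mm behind the grasp point. The pads swing forward as they close: fully open they stand 13 mm farther back than shut.
Start: joints at [-1.216, 0.314, -0.047, 1.21, 0, 1.571], TCP at [0.208, -0.563, 0.2] pointing down, gripper open.
Joint ranges: [-2.67, 2.67], [-0.69, 1.73], [-1.03, 1.25], [-2.08, 2.16], [-1.42, 1.45], [-3.14, 3.14]. Speed limits (rad/s): [2.39, 2.39, 3.01, 3.14, 3.14, 3.14].

### API

Orientations are given as a 3x3 rotation matrix whose columns are the frame's x, y, z axes.
In Python, from rig import state, camera, job_done, trace, landmark_of gives the robot as it stands.
- The arm moves only by the tool jog_arm, never from a script. Its argument "commands" is text: rows parted by semicolons, each of 7 numbers parted by spaces: the opening, from 0 (shut) to 1 (fully open), then the shift along the tool's x, y, z in mm, then the turn, a rotation vector about the tool's x, y, z in rad. In form: grip x y z wx wy wz; .... A call has 1 to 12 rows; each row shifts and turns the pose as measured when the row begins, along the tool's axes as they then stand; what a row does not reach is not made up. A row lasts 1/12 s, in which the tool goes at most 41.7 mm and 7.16 degrees, less where a joint would pass 70% of its speed; a pose out of reach is approached as far as the arm can. A call is refused whole if a number of a shift passes 41.7 or a number of a turn 0.125, either way. A call with a gripper value outside its range is refused whole. The fingers move at their own pace and stop on an object; "grip_force" is the grip in N (left out, the last holds). Time passes only in rows, so rows that do not move let the fingers close. It gives the time, the measured TCP pose, the force and the opening at its end, in the units of the state.
- state(): the state, without advancing time (a new reading comes with each control period).
- camera(name): name is "scene" or "side" or "wrist"; returns a dict with "color" (400x640x3 uint8, blue, green, red), "range_z" (400x640 float32, m along the optical axis (not along the pixel's ray), 0 where there is no reading), "fx", "fy", "cx", "cy" (pixels), "world_to_cam" (4x4, takes a point from world to camera coordinates). Camera axes: x right, y up, looking along -z (the intrinsics and any distortion apply to the point x, -y, -z); pixel columns grow to the right and rows downward; lengths in m; the calibration is good to about 2 mm. A picture is of the moment at which its call begins.
- job_done(): hands the job in, once; it reports no verdict.
Trained networks look in the newest picture that a camera, given by its name, has taken for a name from the list of things; names that differ only in an ending like _2 or _b are one class to them, and where a whole thing is asked for, a point or a joint stands for the part that bears it (a point fixed in the world has none). Each returns a list of dicts, best first, with "score" (0 to 1); they miss things now and then, are a little off and sometimes report something else, mostly with a low value. They report only what shows in the picture. A call takes as long as a camera call.
- trace(camera, thing): "pixels" (400x640 bool, what is visible of it) and "box" ([left, top, width, height] in pixels, round what is visible of it).
- landmark_of(camera, thing): "at" ([column, row] in pixels: a listed point, or the origin of a listed thing).
The state is a dict: "time": time; "q": joint angles; "qd": joint speeds; "tau": joint torques, N m; "ee_pos": TCP position; "eef_rot": TCP orientation; "wrist_force": force on the tool from outside, world axes, zero at the start; "torque": the same for the moment, N m; "opening": opening from 0.0 (shut) to 1.0 (fully open).
Only numpy, scipy, OpenCV 4.12 (cv2) and the standard library are available. Lean on these libraries where they do the work, as an engineer would, in place of code of your own. Each camera call takes 0.05 s, during which the arm holds its last target. There are 200 camera calls.

### The job

Two look-alike thumb bolts stand in the wooden rack, each started in a square brass test nut; one has a left-hand thread, the other a right-hand thread. Find out which is which by turning a bolt clockwise (seen from above) by its thumb plate through about a sixth of a turn: a right-hand bolt draws its nut up, a left-hand bolt drives it down into the rack. Then lift the left-hand bolt out together with its nut and stand it upright in the grey metal tray, and leave the right-hand bolt standing in the rack.

Things in the scene. Friction and masses are not known exactly. Their poses are not given: they have to be found in the camera images.
- bolt_a: steel thumb bolt, upright, 0.2 kg; looks like the other one, and which has the left-hand thread is not known. Origin: centre of its flat lower end, z up along it. Shank 24 mm thick, collar 29 mm at z 48 to 53 mm, then a flat thumb plate, z 53 to 82 mm, 12 mm thick along the bolt's x, 36 mm wide along its y: grip it across the 12 mm. Starts in a rack pocket, y axis along the rack's length.
- bolt_b: steel thumb bolt, upright, 0.2 kg; looks like the other one, and which has the left-hand thread is not known. Origin: centre of its flat lower end, z up along it. Shank 24 mm thick, collar 29 mm at z 48 to 53 mm, then a flat thumb plate, z 53 to 82 mm, 12 mm thick along the bolt's x, 36 mm wide along its y: grip it across the 12 mm. Starts in a rack pocket, y axis along the rack's length.
- bolt_a_nut (a point): centre of the square brass nut on bolt_a, 36 x 36 x 18 mm, at the start 18 mm above the bolt's lower end. The pocket stops it turning but lets it slide. Turn the bolt clockwise seen from above: a right-hand thread's nut rises, a left-hand one's sinks, 7.2 mm per radian, at most 1.2 rad; anticlockwise a stop blocks it at the start. Friction keeps it there; it stays on its bolt when that is lifted.
- bolt_b_nut (a point): centre of the square brass nut on bolt_b, 36 x 36 x 18 mm, at the start 18 mm above the bolt's lower end. The pocket stops it turning but lets it slide. Turn the bolt clockwise seen from above: a right-hand thread's nut rises, a left-hand one's sinks, 7.2 mm per radian, at most 1.2 rad; anticlockwise a stop blocks it at the start. Friction keeps it there; it stays on its bolt when that is lifted.
- rack: fixed wooden test rack, 64 mm (x) by 170 mm (y), 35 mm high, with two square pockets 39 mm wide and 27 mm deep, centres 47.5 mm either way from its middle along y; a bolt stands in each, the nut's top flush with the rack's top. Lamp frame hangs 0.52 m above the bench where y > 0.18 m. Origin: centre of its underside, z up.
- tray: shallow grey metal parts tray, fixed to the bench, 90 mm (x) by 150 mm (y), walls 5 mm thick and 22 mm high, inner floor 80 x 140 mm and 2 mm above the bench. Origin: centre of its underside; z up.

How it is judged:
On the way:
1. a bolt is tried while both stand in the rack: its nut has moved at least 3.5 mm (about 28 degrees of turn) along the thread ((z of bolt_a_nut in the frame of bolt_a below 0.0145 m or z of bolt_b_nut in the frame of bolt_b below 0.0145 m or z of bolt_a_nut in the frame of bolt_a above 0.0215 m or z of bolt_b_nut in the frame of bolt_b above 0.0215 m) and distance of each of bolt_a, bolt_b from where it was at the start of the episode below 0.02 m), for 0.1 s.
At the end, for the whole second after the job is handed in: a bolt proven left-hand (its nut sunk, or the other's risen, by 3.5 mm or more) stands still on the tray's floor inside the walls, upright within 14 degrees, its lower end under 12 mm up; the other, right-hand bolt stands in the rack, upright within 14 degrees and 10 mm of its start ((((z of bolt_a_nut in the frame of bolt_a below 0.0145 m or z of bolt_b_nut in the frame of bolt_b above 0.0215 m) and x of bolt_a in the frame of tray between -0.038 and 0.038 m and y of bolt_a in the frame of tray between -0.068 and 0.068 m and z of bolt_a in the frame of tray below 0.012 m and angle between each of bolt_a, bolt_b's own z axis and vertical below 0.25 rad and linear speed of bolt_a below 0.03 m/s and distance of bolt_b from where it was at the start of the episode below 0.01 m) or ((z of bolt_b_nut in the frame of bolt_b below 0.0145 m or z of bolt_a_nut in the frame of bolt_a above 0.0215 m) and x of bolt_b in the frame of tray between -0.038 and 0.038 m and y of bolt_b in the frame of tray between -0.068 and 0.068 m and z of bolt_b in the frame of tray below 0.012 m and angle between each of bolt_b, bolt_a's own z axis and vertical below 0.25 rad and linear speed of bolt_b below 0.03 m/s and distance of bolt_a from where it was at the start of the episode below 0.01 m))); the robot touches nothing.
It also fails if it takes over 58 s, if anything falls off the work surface, if the arm or the gripper's body presses on something with over 40 N, if the wrist force passes 120 N, or if a joint passes its speed limit or range.

## Working session

There is one attempt and no reset: what is moved stays moved. The work goes in short steps, Python scripts to look and compute and a tool call to move; the robot and the scene stay as the last step left them, time stands still between calls to the robot, and variables do not carry over. Pictures are saved under pics/ and viewed, about 8 in all and at most 12, crops included, and the job is handed in when it is done.

Besides the shell and the picture viewer there is one more tool, called after "Call:" as name(argument=value, ...), one argument or row to a line, values as JSON. jog_arm: Moves the arm, as the interface text tells. Its arguments: {"type":"object","properties":{"commands":{"type":"string"},"grip_force":{"type":"number"}},"required":["commands"]}

```bash
mkdir -p pics
cat > h.py <<'E'
import numpy as np, cv2
from rig import state, camera, job_done, trace, landmark_of
def pts(c,mask):
    v,u=np.nonzero(mask&(c["range_z"]>0)); d=c["range_z"][v,u]
    P=np.stack([(u-c["cx"])/c["fx"]*d,-(v-c["cy"])/c["fy"]*d,-d,np.ones_like(d)])
    return (np.linalg.inv(c["world_to_cam"])@P)[:3].T
E
python3 - <<'E'
from h import *
s=state();print(s["time"],s["ee_pos"],s["eef_rot"].round(3) if hasattr(s["eef_rot"],'round') else s["eef_rot"],s["opening"])
ims=[]
for n in("scene","side"):
    c=camera(n);ims.append(c["color"])
    for t in("bolt_a","bolt_a_nut","rack","tray"):
        for r in trace(n,t)[:3]:
            p=pts(c,r["pixels"]); 
            if len(p)>5: print(n,t,round(r["score"],2),r["box"],len(p),np.median(p,0).round(3),np.percentile(p,2,0).round(3),np.percentile(p,98,0).round(3))
    M=c["world_to_cam"];print(n,np.linalg.inv(M)[:3,3].round(3),c["fx"])
cv2.imwrite("pics/a.png",cv2.resize(np.vstack(ims),(480,600)))
cv2.imwrite("pics/scene.png",ims[0])
E
```

```text
0.0 [ 0.20824819 -0.56205099  0.19955991] [[ 0.938  0.347 -0.001]
 [ 0.347 -0.938  0.002]
 [-0.    -0.002 -1.   ]] 0.997753330545054
scene bolt_a 0.96 [344.6, 182.5, 23.7, 40.3] 673 [ 0.526 -0.202  0.061] [ 0.514 -0.216  0.001] [ 0.644 -0.114  0.09 ]
scene bolt_a 0.87 [391.2, 202.6, 26.3, 36.8] 731 [ 0.518 -0.296  0.062] [ 0.506 -0.31   0.034] [ 0.533 -0.276  0.09 ]
scene bolt_a_nut 0.57 [386.8, 234.7, 30.1, 4.8] 121 [ 0.512 -0.304  0.035] [ 0.505 -0.311  0.033] [ 0.535 -0.278  0.037]
scene rack 0.59 [327.7, 199.5, 102.4, 71.0] 3029 [ 0.502 -0.259  0.03 ] [ 0.489 -0.335  0.002] [ 0.555 -0.163  0.036]
scene tray 0.87 [246.6, 170.4, 86.4, 45.4] 2336 [ 0.55  -0.03   0.006] [ 0.489 -0.109  0.001] [0.596 0.044 0.022]
scene [-0.065 -0.546  0.486] 458.68913395615624
side bolt_a 0.68 [331.9, 152.5, 12.0, 24.5] 206 [ 0.524 -0.284  0.059] [ 0.507 -0.49  -0.002] [ 0.54  -0.209  0.089]
side rack 0.91 [320.5, 166.1, 31.5, 47.0] 886 [ 0.535 -0.17   0.032] [ 0.496 -0.321  0.003] [ 0.564 -0.153  0.035]
side tray 0.83 [307.7, 217.1, 56.3, 55.8] 2505 [ 0.541 -0.034  0.002] [ 0.492 -0.109 -0.001] [0.593 0.047 0.02 ]
side [0.566 0.613 0.477] 402.96236829750256
```

View pics/a.png

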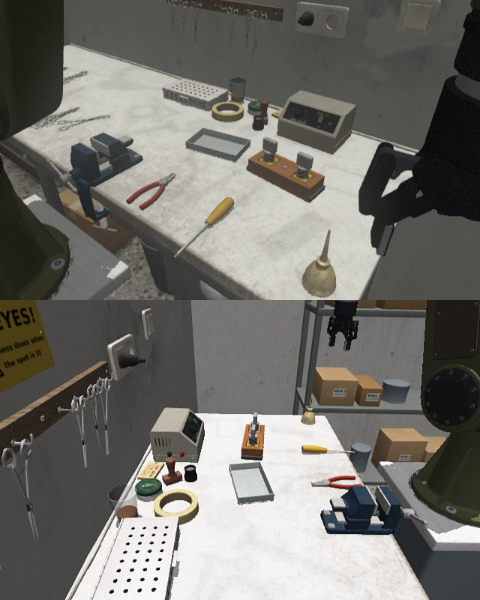

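Run:
```python
from h import *
for n in("scene","side"):
    c=camera(n); p=pts(c,np.ones((400,640),bool))
    def rect(sel,l):
        q=p[sel]; r=cv2.minAreaRect(q[:,:2].astype(np.float32)*1000); print(n,l,len(q),np.round(r[0],1),np.round(r[1],1),round(r[2],1))
    x,y,z=p.T
    box=(x>.47)&(x<.58)&(y>-.36)&(y<-.14)
    rect(box&(z>.030)&(z<.039),"racktop")
    rect(box&(z>.084)&(z<.096)&(y>-.245),"far bolt top"); rect(box&(z>.084)&(z<.096)&(y<-.255),"near bolt top")
    rect((x>.47)&(x<.62)&(y>-.13)&(y<.07)&(z>.014)&(z<.026),"tray rim")
```

```text
scene racktop 1938 [ 527.5 -244.9] [172.8  67.7] 85.1
scene far bolt top 113 [ 530.5 -198.1] [36.  14.8] 78.1
scene near bolt top 142 [ 521.4 -293.3] [36.6 14.2] 88.2
scene tray rim 660 [542.9 -31.1] [ 93.9 151.8] 10.6
side racktop 683 [ 528.9 -244.3] [173.7  63.9] 84.9
side far bolt top 43 [ 532.9 -195.1] [31.5 11.2] 88.5
side near bolt top 35 [ 524.6 -290.3] [33.   9.8] 88.3
side tray rim 440 [543.9 -31. ] [ 90.  154.4] 10.9
```

Call:
jog_arm(
  commands="1 33 -12 0 0 0 0;1 33 -12 0 0 0 0;1 33 -12 0 0 0 0;1 33 -12 0 0 0 0;1 33 -12 0 0 0 0;1 33 -12 0 0 0 0;1 33 -12 0 0 0 0;1 33 -12 0 0 0 0;1 33 -12 0 0 0 0;1 33 -12 0 0 0 0;1 33 -12 0 0 0 0;1 30 -12 0 0 0 0",
  grip_force=50,
)

```text
time: 1.6
ee_pos: [0.5371, -0.2866, 0.2005]
eef_rot: [[0.942, 0.334, 0.001], [0.334, -0.942, -0.005], [-0.001, 0.005, -1.0]]
wrist_force: [0.4, -0.5, -0.1]
opening: 1.002
```

Call:
jog_arm(
  commands="0.5 0 0 0 0 0 -0.12;0.5 0 0 0 0 0 -0.12;0.5 0 0 0 0 0 -0.12;0.5 0 0 0 0 0 -0.12;0.5 0 0 0 0 0 -0.12;0.5 0 0 0 0 0 -0.12;0.5 0 0 0 0 0 -0.12;0.5 0 0 0 0 0 -0.12;0.5 0 0 0 0 0 -0.12;0.5 0 0 0 0 0 -0.05;0.5 0 0 0 0 0 0",
)

```text
time: 2.52
ee_pos: [0.5447, -0.2784, 0.1999]
eef_rot: [[0.046, 0.999, 0.004], [0.999, -0.046, -0.003], [-0.003, 0.004, -1.0]]
wrist_force: [-0.1, -0.2, -0.3]
opening: 0.498
```

Run:
```python
from h import *
c=camera("wrist"); p=pts(c,np.ones((400,640),bool)); x,y,z=p.T
def rect(sel,l):
    q=p[sel]; r=cv2.minAreaRect(q[:,:2].astype(np.float32)*1000); print(l,len(q),np.round(r[0],1),np.round(r[1],1),round(r[2],1),np.median(q[:,2]).round(4))
box=(x>.47)&(x<.58)&(y>-.36)&(y<-.14)
for l,s in(("near",y<-.255),("far",y>-.24)):
    if (box&(z>.086)&(z<.096)&s).sum()>20: rect(box&(z>.086)&(z<.096)&s,l)
rect(box&(z>.030)&(z<.039),"racktop")
for r in trace("wrist","bolt_a")[:3]: print(r["box"],r["score"])
cv2.imwrite("pics/w1.png",c["color"]); print(state()["ee_pos"],state()["q"])
```

```text
near 430 [ 520.7 -290.8] [35.2 11.8] 85.7 0.0891
far 560 [ 529.5 -197.1] [35.4 12. ] 84.3 0.0892
racktop 7519 [ 525.  -244.2] [170.3  64.2] 84.7 0.0345
[282.4, 76.8, 41.1, 44.2] 0.86
[280.6, 170.6, 35.7, 44.6] 0.76
[ 0.54467755 -0.27837425  0.19994503] [-0.47158635  0.3314153  -0.02349482  1.21111727 -0.00149892  1.14866641]
```

View pics/w1.png

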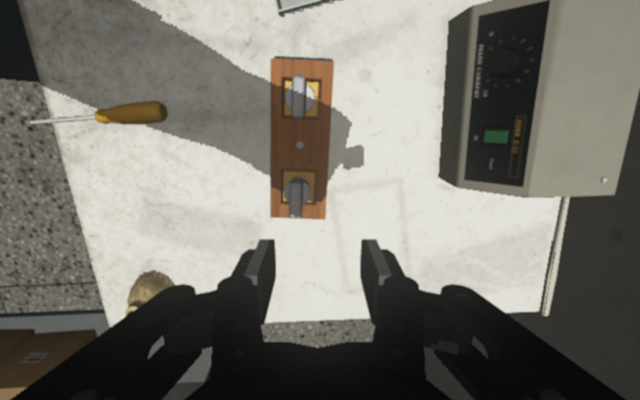

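Call:
jog_arm(
  commands="0.5 -7 -11 20 0 0 0.04;0.5 -6.5 -10.5 20 0 0 0;0.5 0 0 20 0 0 0;0.5 0 0 15 0 0 0;0.5 0 0 0 0 0 0;0.5 0 0 0 0 0 0",
)

```text
time: 3.12
ee_pos: [0.5233, -0.2918, 0.1241]
eef_rot: [[0.101, 0.995, 0.007], [0.995, -0.101, -0.005], [-0.005, 0.008, -1.0]]
wrist_force: [-0.0, -0.5, 0.5]
opening: 0.501
```

Call:
jog_arm(
  commands="0.5 0 0 20 0 0 -0.01;0.5 0 0 20 0 0 0;0.5 0 0 12 0 0 0;0.5 0 0 4 0 0 0;0.5 0 0 0 0 0 0;0.5 0 0 0 0 0 0",
)

```text
time: 3.62
ee_pos: [0.5286, -0.2942, 0.0735]
eef_rot: [[0.094, 0.995, 0.016], [0.996, -0.094, -0.01], [-0.008, 0.016, -1.0]]
wrist_force: [0.6, 0.7, 0.2]
opening: 0.497
```

Call:
jog_arm(
  commands="0.5 2.7 -5.9 5 0.017 0.008 0;0.5 0 0 4 0 0 0;0.5 0 0 0 0 0 0",
)

```text
time: 3.87
ee_pos: [0.5248, -0.2917, 0.0671]
eef_rot: [[0.094, 0.996, 0.002], [0.996, -0.094, -0.002], [-0.001, 0.002, -1.0]]
wrist_force: [0.2, -0.1, -0.1]
opening: 0.503
```

Call:
jog_arm(
  commands="0.5 0 -2 4 0 0 0;0.5 0 0 0 0 0 0;0 0 0 0 0 0 0;0 0 0 0 0 0 0;0 0 0 0 0 0 0;0 0 0 0 0 0 0;0 0 0 0 0 0 0;0 0 0 0 0 0 0",
)

```text
time: 4.53
ee_pos: [0.5232, -0.292, 0.0638]
eef_rot: [[0.095, 0.996, 0.003], [0.996, -0.095, -0.002], [-0.002, 0.004, -1.0]]
wrist_force: [-0.3, 0.0, 1.1]
opening: -0.002
```

Run:
```python
from h import *
w=camera("wrist")["color"]; s=camera("scene")
c=s["color"][130:290,290:490]
d=camera("side")["color"][100:240,260:435]
cv2.imwrite("pics/c.png",np.hstack([cv2.resize(w,(400,300)),cv2.resize(c,(375,300))])); cv2.imwrite("pics/d.png",cv2.resize(d,None,fx=3,fy=3))
st=state(); print(st["opening"],st["ee_pos"])
```

```text
-0.0031768172891307104 [ 0.52316993 -0.29194283  0.06375014]
```

View pics/c.png

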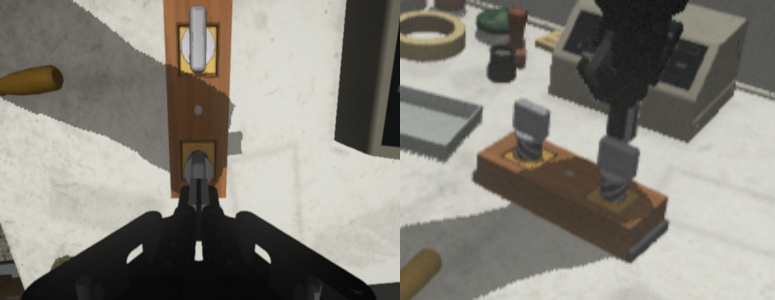

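Run:
```python
from h import *
for n in("scene","side","wrist"):
    c=camera(n); p=pts(c,np.ones((400,640),bool)); x,y,z=p.T
    s=(x>.49)&(x<.56)&(y>-.33)&(y<-.25)&(z>.055)
    q=p[s]
    for lo in np.arange(.055,.15,.006):
        m=q[(q[:,2]>=lo)&(q[:,2]<lo+.006)]
        if len(m)>3: print(n,lo.round(3),len(m),np.median(m,0).round(3),m.min(0).round(3)[:2],m.max(0).round(3)[:2])
    if n=="wrist": a=c["color"][170:330,220:420]
    if n=="scene": b=c["color"][170:260,360:440]
cv2.imwrite("pics/e.png",np.hstack([cv2.resize(a,(400,320)),cv2.resize(b,(360,320))]))
```

```text
scene 0.055 54 [ 0.513 -0.295  0.059] [ 0.508 -0.309] [ 0.521 -0.278]
scene 0.061 82 [ 0.518 -0.294  0.063] [ 0.509 -0.311] [ 0.525 -0.276]
scene 0.067 67 [ 0.518 -0.295  0.07 ] [ 0.515 -0.311] [ 0.526 -0.275]
scene 0.073 66 [ 0.518 -0.295  0.076] [ 0.514 -0.311] [ 0.524 -0.277]
scene 0.079 69 [ 0.518 -0.296  0.082] [ 0.515 -0.311] [ 0.527 -0.274]
scene 0.085 111 [ 0.52  -0.295  0.089] [ 0.514 -0.311] [ 0.528 -0.275]
scene 0.091 17 [ 0.518 -0.294  0.096] [ 0.516 -0.308] [ 0.528 -0.281]
scene 0.097 26 [ 0.516 -0.3    0.101] [ 0.511 -0.304] [ 0.53  -0.286]
scene 0.103 56 [ 0.513 -0.298  0.106] [ 0.509 -0.304] [ 0.531 -0.284]
scene 0.109 51 [ 0.514 -0.298  0.112] [ 0.508 -0.304] [ 0.529 -0.284]
scene 0.115 52 [ 0.512 -0.298  0.118] [ 0.508 -0.304] [ 0.529 -0.285]
scene 0.121 53 [ 0.513 -0.298  0.124] [ 0.508 -0.304] [ 0.53  -0.285]
scene 0.127 48 [ 0.515 -0.298  0.129] [ 0.508 -0.304] [ 0.533 -0.284]
scene 0.133 21 [ 0.516 -0.303  0.137] [ 0.508 -0.307] [ 0.532 -0.3  ]
scene 0.139 89 [ 0.518 -0.303  0.143] [ 0.491 -0.308] [ 0.549 -0.278]
scene 0.145 106 [ 0.51  -0.302  0.147] [ 0.49  -0
[... 1420 characters left out ...]
 492 [ 0.522 -0.278  0.089] [ 0.516 -0.286] [ 0.528 -0.273]
wrist 0.097 156 [ 0.522 -0.281  0.101] [ 0.51  -0.286] [ 0.534 -0.28 ]
wrist 0.103 310 [ 0.522 -0.281  0.106] [ 0.508 -0.286] [ 0.535 -0.279]
wrist 0.109 382 [ 0.522 -0.283  0.112] [ 0.508 -0.287] [ 0.535 -0.279]
wrist 0.115 406 [ 0.522 -0.281  0.118] [ 0.508 -0.286] [ 0.535 -0.279]
wrist 0.121 370 [ 0.522 -0.281  0.123] [ 0.508 -0.286] [ 0.535 -0.279]
wrist 0.127 668 [ 0.521 -0.284  0.131] [ 0.512 -0.303] [ 0.532 -0.279]
wrist 0.133 554 [ 0.52  -0.28   0.137] [ 0.495 -0.298] [ 0.548 -0.276]
wrist 0.139 1947 [ 0.522 -0.281  0.142] [ 0.49  -0.304] [ 0.555 -0.275]
wrist 0.145 3552 [ 0.527 -0.282  0.149] [ 0.49  -0.303] [ 0.56  -0.274]
```

View pics/e.png

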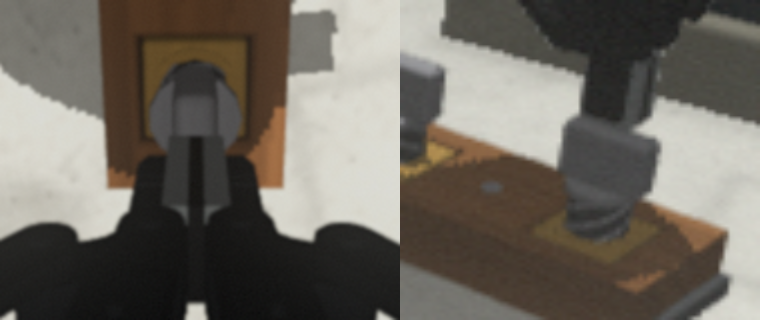

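Call:
jog_arm(
  commands="0.5 0 0 0 0 0 0;0.5 0 0 0 0 0 0;0.5 0 0 0 0 0 0;0.5 0 0 0 0 0 0;0.5 0 0 6 0 0 0;0.5 0 0 6 0 0 0;0.5 0 0 0 0 0 0",
)

```text
time: 5.42
ee_pos: [0.5235, -0.2921, 0.0509]
eef_rot: [[0.095, 0.996, 0.004], [0.996, -0.095, -0.003], [-0.002, 0.004, -1.0]]
wrist_force: [-0.4, -0.1, 0.1]
opening: 0.5
```

```bash
cat > fz.py <<'E'
from h import *
st=state(); e=st["ee_pos"]; print(st["time"],e.round(4),st["opening"],st["wrist_force"])
for n in("scene","wrist"):
    c=camera(n); p=pts(c,np.ones((400,640),bool)); 
    col=c["color"].reshape(-1,3)[(c["range_z"]>0).ravel()].max(1)
    s=(abs(p[:,0]-e[0])<.06)&(abs(p[:,1]-e[1])<.035)&(p[:,2]>.03)&(col<50)&(p[:,2]<.15)&(abs(p[:,0]-e[0])>.012)
    q=p[s]
    for sg in(-1,1):
        m=q[sg*(q[:,0]-e[0])>0]
        print(n,sg,len(m),"lowest z",np.sort(m[:,2])[[2,10,30]].round(3) if len(m)>30 else "", np.median(m[m[:,2]<m[:,2].min()+.02],0).round(3) if len(m)>30 else "")
    if n=="wrist": a=c["color"][150:390,160:480]
    else: b=c["color"][140:260,340:460]
import sys
cv2.imwrite(sys.argv[1],np.hstack([cv2.resize(a,(400,300)),cv2.resize(b,(300,300))]))
E
python3 fz.py pics/f.png
```

```text
5.4167 [ 0.5235 -0.2921  0.0509] 0.49989279702365175 [-0.35857322 -0.08904071  0.12497437]
scene -1 404 lowest z [0.091 0.093 0.097] [ 0.49  -0.292  0.101]
scene 1 437 lowest z [0.085 0.087 0.09 ] [ 0.545 -0.295  0.096]
wrist -1 7567 lowest z [0.032 0.084 0.087] [ 0.501 -0.29   0.032]
wrist 1 7421 lowest z [0.087 0.088 0.09 ] [ 0.541 -0.283  0.031]
```

View pics/f.png

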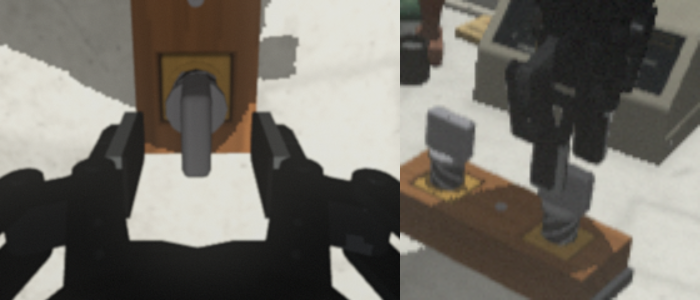

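Call:
jog_arm(
  commands="0.5 0 0 7 0 0 0;0.5 0 0 7 0 0 0;0.5 0 0 5 0 0 0;0.5 0 0 0 0 0 0",
)

```text
time: 5.85
ee_pos: [0.5241, -0.2924, 0.0309]
eef_rot: [[0.094, 0.996, 0.005], [0.996, -0.094, -0.003], [-0.003, 0.005, -1.0]]
wrist_force: [0.0, -0.0, 0.2]
opening: 0.505
```

```bash
python3 fz.py pics/g.png
```

```text
5.85 [ 0.5241 -0.2924  0.0309] 0.5049239913493313 [ 0.00058284 -0.00556645  0.16446446]
scene -1 630 lowest z [0.07  0.072 0.076] [ 0.512 -0.288  0.046]
scene 1 483 lowest z [0.071 0.077 0.081] [ 0.546 -0.297  0.082]
wrist -1 16131 lowest z [0.03  0.035 0.065] [ 0.502 -0.284  0.031]
wrist 1 15976 lowest z [0.066 0.067 0.069] [ 0.544 -0.288  0.078]
```

Call:
jog_arm(
  commands="0.5 0 0 -2 0 0 0;0 0 0 0 0 0 0;0 0 0 0 0 0 0;0 0 0 0 0 0 0;0 0 0 0 0 0 0;0 0 0 0 0 0 0;0 0 0 0 0 0 0",
  grip_force=50,
)

```text
time: 6.53
ee_pos: [0.5247, -0.2929, 0.0346]
eef_rot: [[0.095, 0.995, 0.006], [0.996, -0.095, -0.004], [-0.004, 0.006, -1.0]]
wrist_force: [0.1, 0.3, -1.2]
opening: 0.129
```

Call:
jog_arm(
  commands="0 0 0 0 0 0 0.08;0 0 0 0 0 0 0.08;0 0 0 0 0 0 0.08;0 0 0 0 0 0 0.08;0 0 0 0 0 0 0.08;0 0 0 0 0 0 0.08;0 0 0 0 0 0 0.08;0 0 0 0 0 0 0.08;0 0 0 0 0 0 0.08;0 0 0 0 0 0 0.04;0 0 0 0 0 0 0",
)

```text
time: 7.45
ee_pos: [0.5232, -0.2924, 0.0346]
eef_rot: [[0.778, 0.628, 0.004], [0.628, -0.778, -0.004], [0.0, 0.005, -1.0]]
wrist_force: [-0.7, 0.1, -1.1]
opening: 0.127
```

```bash
cat > nut.py <<'E'
from h import *
import sys
st=state(); print(st["time"],st["ee_pos"].round(4),st["opening"],st["wrist_force"],st["torque"])
B={"near":(.523,-.2915),"far":(.531,-.197)}
for n in("scene","wrist"):
    c=camera(n); p=pts(c,np.ones((400,640),bool)); 
    col=c["color"].reshape(-1,3)[(c["range_z"]>0).ravel()].astype(int)
    for k,b in B.items():
        d=p[:,:2]-b; r=np.array([[.996,.087],[-.087,.996]]); d=d@r  # rack frame
        a=np.abs(d).max(1); nut=(a<.017)&(col[:,2]-col[:,0]>35)&(p[:,2]<.06)&(p[:,2]>.01)
        rk=(np.abs(d[:,0])<.030)&(a>.022)&(a<.040)&(p[:,2]>.028)&(p[:,2]<.042)
        print(n,k,"nut",nut.sum(),np.percentile(p[nut,2],[10,50,90]).round(4) if nut.sum()>4 else "","rack",np.median(p[rk,2]).round(4) if rk.sum()>4 else "")
        t=(a<.03)&(p[:,2]>.085)&(p[:,2]<.095)
        if t.sum()>20: print("   top",np.round(cv2.minAreaRect((p[t,:2]*1000).astype(np.float32))[0::2],1) if 0 else cv2.minAreaRect((p[t,:2]*1000).astype(np.float32)))
    cv2.imwrite(f"pics/{n}_{sys.argv[1]}.png",c["color"])
E
python3 nut.py 1
```

```text
7.45 [ 0.5232 -0.2924  0.0346] 0.1268056889363858 [-0.73101328  0.08218051 -1.06649383] [-0.03434529  0.01485829  0.00587007]
scene near nut 117 [0.0382 0.0403 0.0414] rack 0.0348
   top ((519.91943359375, -293.0372009277344), (32.29351806640625, 33.80219268798828), 74.30207061767578)
scene far nut 92 [0.0336 0.0349 0.036 ] rack 0.035
   top ((531.0181884765625, -199.52056884765625), (35.24855422973633, 12.471797943115234), 84.89453887939453)
wrist near nut 1278 [0.039  0.04   0.0409] rack 0.0345
   top ((521.706298828125, -288.4690856933594), (33.0614013671875, 33.09189224243164), 2.6109824180603027)
wrist far nut 1734 [0.0328 0.0345 0.0356] rack 0.0345
   top ((530.0095825195312, -197.0721893310547), (36.0788688659668, 12.401885986328125), 85.0934829711914)
```

Call:
jog_arm(
  commands="0.5 0 0 0 0 0 0;0.5 0 0 0 0 0 0;0.5 0 0 0 0 0 0;0.5 0 0 0 0 0 0;0.5 0 0 -10 0 0 0;0.5 0 0 -20 0 0 0;0.5 0 0 -20 0 0 0;0.5 0 0 -15 0 0 0;0.5 0 0 0 0 0 0",
)

```text
time: 8.3
ee_pos: [0.5226, -0.2917, 0.104]
eef_rot: [[0.774, 0.633, 0.003], [0.633, -0.774, -0.003], [0.0, 0.004, -1.0]]
wrist_force: [0.6, -0.5, 1.1]
opening: 0.498
```

Call:
jog_arm(
  commands="0.5 0 0 0 0 0 -0.12;0.5 0 0 0 0 0 -0.12;0.5 0 0 0 0 0 -0.12;0.5 0 0 0 0 0 -0.12;0.5 0 0 0 0 0 -0.12;0.5 0 0 0 0 0 -0.1;0.5 0 0 0 0 0 -0.04;0.5 0 0 0 0 0 0",
)

```text
time: 8.97
ee_pos: [0.5235, -0.2921, 0.105]
eef_rot: [[0.111, 0.994, 0.006], [0.994, -0.111, -0.005], [-0.004, 0.007, -1.0]]
wrist_force: [-0.1, 0.4, -0.0]
opening: 0.504
```

Call:
jog_arm(
  commands="0.5 25 -1 0 0.006 0.004 -0.015;0.5 30 -1 0 0 0 0;0.5 25 -0.5 0 0 0 0;0.5 10 0 0 0 0 0;0.5 0 0 0 0 0 0;0.5 0 0 0 0 0 0",
)

```text
time: 9.47
ee_pos: [0.5298, -0.2007, 0.1033]
eef_rot: [[0.104, 0.995, -0.0], [0.995, -0.104, -0.001], [-0.001, -0.0, -1.0]]
wrist_force: [0.2, 0.3, 0.5]
opening: 0.495
```

```bash
python3 nut.py 2
```

```text
9.4667 [ 0.5298 -0.2007  0.1033] 0.4954101796356536 [0.20823345 0.27604765 0.54888946] [-0.04366144 -0.00182204 -0.03349804]
scene near nut 124 [0.038  0.0401 0.0413] rack 0.0349
   top ((522.2982177734375, -293.28533935546875), (35.12653350830078, 12.19675064086914), 39.017738342285156)
scene far nut 82 [0.0327 0.0349 0.0362] rack 0.035
   top ((530.4490356445312, -198.11180114746094), (37.085906982421875, 13.05257511138916), 81.35884094238281)
wrist near nut 468 [0.0389 0.0399 0.0409] rack 0.0345
   top ((522.1821899414062, -289.40966796875), (33.81169128417969, 12.184256553649902), 39.56450271606445)
wrist far nut 554 [0.0337 0.0346 0.0357] rack 0.0345
   top ((529.21875, -196.4188690185547), (35.390132904052734, 11.515881538391113), 84.38684844970703)
```

Call:
jog_arm(
  commands="0.5 3 1 20 0 0 -0.01;0.5 0 0 20 0 0 0;0.5 0 0 14 0 0 0;0.5 0 0 4 0 0 0;0.5 0 0 0 0 0 0",
)

```text
time: 9.98
ee_pos: [0.5331, -0.2053, 0.0449]
eef_rot: [[0.103, 0.995, 0.004], [0.995, -0.103, -0.005], [-0.004, 0.005, -1.0]]
wrist_force: [-1.0, 0.1, 0.2]
opening: 0.505
```

Call:
jog_arm(
  commands="0.5 7 -2.5 4 0.005 0.003 0;0.5 0 0 4 0 0 0;0.5 0 0 2 0 0 0;0.5 0 0 0 0 0 0",
)

```text
time: 10.32
ee_pos: [0.532, -0.1996, 0.0358]
eef_rot: [[0.105, 0.994, 0.001], [0.994, -0.105, -0.002], [-0.002, 0.001, -1.0]]
wrist_force: [0.4, 0.2, 0.6]
opening: 0.5
```

Call:
jog_arm(
  commands="0.5 2 -1 2 0 0 -0.01;0.5 0 0 0 0 0 0;0 0 0 0 0 0 0;0 0 0 0 0 0 0;0 0 0 0 0 0 0;0 0 0 0 0 0 0;0 0 0 0 0 0 0;0 0 0 0 0 0 0",
  grip_force=70,
)

```text
time: 10.98
ee_pos: [0.5324, -0.1975, 0.0354]
eef_rot: [[0.094, 0.996, 0.004], [0.996, -0.094, -0.003], [-0.002, 0.004, -1.0]]
wrist_force: [1.4, 0.3, -0.7]
opening: 0.124
```

Call:
jog_arm(
  commands="0 0 0 -6 0 0 0;0 0 0 -8 0 0 0;0 0 0 -10 0 0 0;0 0 0 -10 0 0 0;0 0 0 -15 0 0 0;0 0 0 -20 0 0 0;0 0 0 -20 0 0 0;0 0 0 -20 0 0 0;0 0 0 0 0 0 0",
)

```text
time: 11.73
ee_pos: [0.5303, -0.1967, 0.1538]
eef_rot: [[0.094, 0.996, 0.001], [0.996, -0.094, -0.002], [-0.002, 0.001, -1.0]]
wrist_force: [-0.1, -0.7, -2.0]
opening: 0.132
```

```bash
python3 nut.py 3; python3 -c "
import cv2,numpy as np
a=cv2.imread('pics/scene_3.png')[100:280,240:460];cv2.imwrite('pics/h.png',cv2.resize(a,None,fx=3,fy=3))"
```

```text
11.7333 [ 0.5303 -0.1967  0.1538] 0.13174661997816045 [-0.08046506 -0.7031118  -1.99090445] [ 0.01484269 -0.09892307 -0.01151673]
scene near nut 110 [0.0384 0.0403 0.0414] rack 0.0349
   top ((522.0060424804688, -292.55743408203125), (34.75880813598633, 11.62187671661377), 40.374916076660156)
scene far nut 0  rack 0.035
wrist near nut 0  rack 0.0346
   top ((511.9694519042969, -298.5061340332031), (10.034933090209961, 10.339914321899414), 37.81863021850586)
wrist far nut 0  rack 0.0345
```

View pics/h.png

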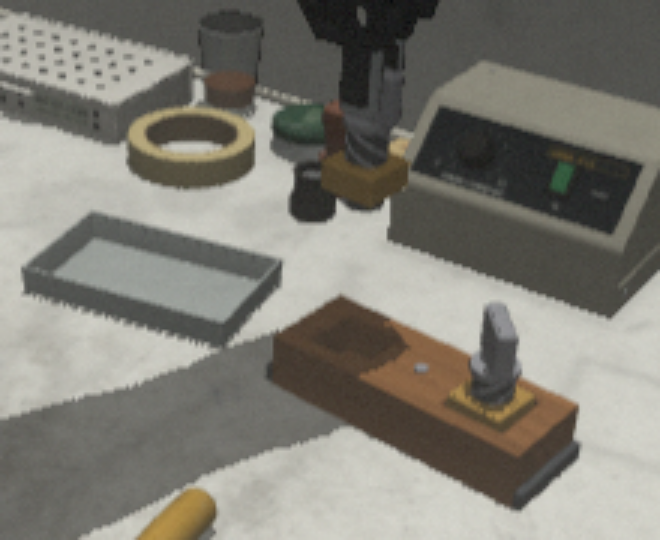

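Call:
jog_arm(
  commands="0 12 0 0 0 0 0;0 22 -0.5 0 0 0 0;0 25 -0.5 0 0 0 0;0 25 -0.5 0 0 0 0;0 25 -0.5 0 0 0 0;0 25 -0.5 0 0 0 0;0 20 0 0 0 0 0;0 10 0 0 0 0 0;0 0 0 0 0 0 0;0 0 0 0 0 0 0",
)

```text
time: 12.67
ee_pos: [0.5318, -0.0206, 0.1366]
eef_rot: [[0.096, 0.995, -0.024], [0.995, -0.095, 0.004], [0.001, -0.024, -1.0]]
wrist_force: [0.4, 0.3, -2.5]
opening: 0.126
```

Call:
jog_arm(
  commands="0 -4.5 6 5 -0.024 -0.002 0;0 -4.5 6 10 0 0 0;0 0 0 15 0 0 0;0 0 0 15 0 0 0;0 0 0 15 0 0 0;0 0 0 10 0 0 0;0 0 0 5 0 0 0;0 0 0 0 0 0 0",
)

```text
time: 13.33
ee_pos: [0.5421, -0.0393, 0.0539]
eef_rot: [[0.104, 0.995, -0.005], [0.995, -0.104, -0.004], [-0.004, -0.004, -1.0]]
wrist_force: [-0.6, -0.0, -3.4]
opening: 0.123
```

Call:
jog_arm(
  commands="0 3 1 6 -0.004 0.004 0;0 2 0 6 0 0 0;0 0 0 5 0 0 0;0 0 0 2 0 0 0;0 0 0 0 0 0 0",
)

```text
time: 13.75
ee_pos: [0.5451, -0.0349, 0.0342]
eef_rot: [[0.105, 0.994, 0.002], [0.994, -0.105, 0.0], [0.0, 0.002, -1.0]]
wrist_force: [-0.6, 0.5, -2.2]
opening: 0.126
```

Call:
jog_arm(
  commands="0 0 0 2 0 0 0;0 0 0 1.5 0 0 0;0 0 0 1 0 0 0;0 0 0 0 0 0 0;0 0 0 0 0 0 0",
)

```text
time: 14.17
ee_pos: [0.5461, -0.0345, 0.0304]
eef_rot: [[0.104, 0.995, 0.004], [0.995, -0.104, 0.0], [0.0, 0.004, -1.0]]
wrist_force: [0.0, 0.4, -1.7]
opening: 0.123
```

Call:
jog_arm(
  commands="0 0 0 1 0 0 0;0 0 0 1 0 0 0;0 0 0 0 0 0 0",
)

```text
time: 14.42
ee_pos: [0.5469, -0.0345, 0.0299]
eef_rot: [[0.104, 0.995, 0.006], [0.995, -0.104, 0.0], [0.001, 0.006, -1.0]]
wrist_force: [-0.4, 0.8, -2.7]
opening: 0.125
```

Call:
jog_arm(
  commands="0 0 0 1.5 0 0 0;0 0 0 1 0 0 0;0 0 0 0 0 0 0",
)

```text
time: 14.67
ee_pos: [0.5476, -0.0345, 0.0299]
eef_rot: [[0.104, 0.995, 0.008], [0.995, -0.104, 0.0], [0.001, 0.008, -1.0]]
wrist_force: [-0.3, 0.1, -3.9]
opening: 0.127
```

Call:
jog_arm(
  commands="0.2 0 0 0 0 0 0;0.3 0 0 0 0 0 0;0.5 0 0 0 0 0 0;0.5 0 0 0 0 0 0;0.5 0 0 0 0 0 0",
)

```text
time: 15.08
ee_pos: [0.5493, -0.0347, 0.0304]
eef_rot: [[0.104, 0.994, 0.011], [0.995, -0.104, -0.0], [0.001, 0.011, -1.0]]
wrist_force: [1.0, -1.0, 0.8]
opening: 0.497
```

Call:
jog_arm(
  commands="0.5 0 0 -8 0 0 0;0.5 0 0 -15 0 0 0;0.5 0 0 -20 0 0 0;0.5 0 0 -20 0 0 0;0.5 0 0 -25 0 0 0;0.5 0 0 -25 0 0 0;0.5 0 0 -20 0 0 0;0.5 0 0 0 0 0 0",
)

```text
time: 15.75
ee_pos: [0.5458, -0.0346, 0.1709]
eef_rot: [[0.104, 0.995, 0.007], [0.995, -0.104, 0.0], [0.001, 0.007, -1.0]]
wrist_force: [0.4, 0.2, 0.8]
opening: 0.499
```

Run:
```python
from h import *
ims=[]
for n in("scene","side","wrist"):
    c=camera(n); p=pts(c,np.ones((400,640),bool)); x,y,z=p.T
    for l,b in(("tray bolt",(.545,-.0345)),("rack bolt",(.523,-.2915))):
        for lo,hi in((.078,.1),(.012,.034)):
            t=(np.hypot(x-b[0],y-b[1])<.03)&(z>lo)&(z<hi)
            if t.sum()>10: r=cv2.minAreaRect((p[t,:2]*1000).astype(np.float32)); print(n,l,lo,t.sum(),np.round(r[0],1),np.round(r[1],1),np.median(z[t]).round(4))
    if n=="scene": ims.append(cv2.resize(c["color"][140:280,240:440],(600,420)))
print(state()["time"],state()["ee_pos"])
cv2.imwrite("pics/z.png",ims[0])
```

```text
scene tray bolt 0.078 88 [546.2 -34.8] [37. 13.] 0.0829
scene tray bolt 0.012 263 [546.6 -34.7] [38.9 37. ] 0.0256
scene rack bolt 0.078 145 [ 522.6 -292.7] [37.2 11.6] 0.0882
scene rack bolt 0.012 76 [ 520.2 -292.5] [53.7 56. ] 0.0331
side tray bolt 0.078 70 [549.  -34.9] [37.6 11.3] 0.082
side tray bolt 0.012 249 [548.8 -33.3] [38.  35.7] 0.0265
side rack bolt 0.078 79 [ 525.4 -290.6] [35.9 14.7] 0.0851
side rack bolt 0.012 73 [ 523.2 -287.5] [57.9 50.8] 0.0329
wrist tray bolt 0.078 524 [545.9 -33.5] [35.2 11.3] 0.0834
wrist tray bolt 0.012 563 [545.1 -33.7] [36.1 35.4] 0.0285
15.9 [ 0.54320957 -0.03440215  0.1660291 ]
```

View pics/z.png

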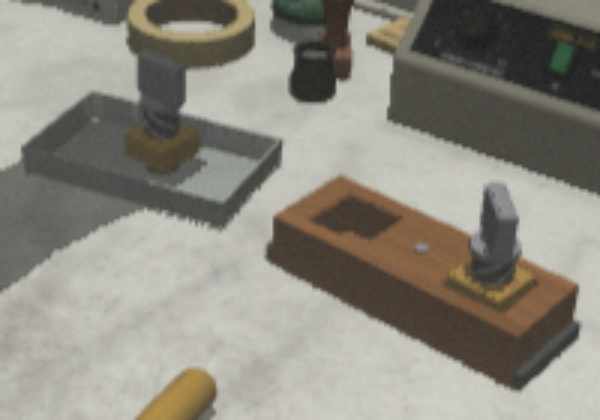

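```bash
python3 -c "
from rig import *
print(job_done())"
```

```text
the job is handed in; nothing more can be done
None
```

I turned the near bolt (the one at y ≈ -0.29) clockwise by about 45°. Its nut rose about 5 mm, so that bolt is right-hand. I left it in the rack, lifted the far bolt out with its nut as the left-hand one, stood it in the tray, and handed the job in at about 16 s. I did not turn the far bolt; its thread follows from the other one.

**Tray bolt:** It stands upright near the tray's middle at about (0.546, -0.035). Its top reads 82 to 83 mm, where about 84 mm is expected with its end on the tray floor.

**Rack bolt:** It stands upright in its pocket, within about 2 mm of where it started. In the last check the scene camera read its nut 5 mm above the rack's top. The wrist camera agreed before the lift.

**Gripper:** It is open and was about 14 cm (TCP height) above the tray bolt's grip height, touching nothing.

**What disagreed:**
- In the cameras the fingertips sat about 33 mm higher than the reported TCP. The first grasp therefore closed on empty air just above the plate, without contact. I went lower by the camera depth, and both later grasps held.
- The moves drifted sideways by up to about 20 mm per call and also tilted the tool slightly; I corrected this as I went.
- Placing the bolt gave no clear contact force, so I judged it seated from the height.

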